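Unload the failed modules from the crank-locked rack

TASK

The modules standing in the rack have failed their test. Fit the loose crank onto the rack's square shaft, wind it anticlockwise until the retaining bar is right back, lift the crank off and set it down on the mat clear of the rack; then pull every module out by its exposed top tab and drop it into the black tote. Leave the hex key set, the pliers and the amber tape roll where they lie.

Things in the scene. Friction and masses are not known exactly. Their poses are not given: they have to be found in the camera images.
- rack: Fixed rack for upright modules, turned about the vertical only: aluminium base 10 mm thick (x -86 to 86, y -152 to 66 mm) with two black slotted combs, tops 60 mm above the bench. Origin on the bench amid the four slots; y runs along the slots. At its -y end a grey gear case (46 x 44 mm, round top 38 mm across, 75 mm above the bench) carries the square shaft at x 0, y -126 mm.
- rack_slots (a point): The middle of the four slots, on the upper face of the rack's base (10 mm above the bench). Slot centres at rack x = -60, -20, 20, 60 mm; each slot is 8.5 mm wide, holds the modules' ends between y = -51 and -39 and between 39 and 51 mm, and is open between the combs.
- shaft_foot (a point): Foot of the upright square drive shaft, on its axis, 75 mm above the bench on the gear case's top; turns with the shaft, x and y square to the shaft's flats. The shaft is 14 mm square and 28 mm tall; its last 6 mm taper to 9 mm square.
- shaft (a joint): Turn of the square shaft in rad, 0 to 9.42 (a stop at each end), growing anticlockwise seen from above; starts between 0 and 0.7. It moves the retaining bar 2.55 mm a radian (16 mm a turn) and stays where it is left; friction about 0.08 N m.
- bar (a joint): Travel of the steel retaining bar (top 73 mm above the bench) to the rack's -y, in m, geared to the shaft: near 0 its lip lies up to 12 mm over the -y shoulders of all modules, so that none can be lifted; 0.024 is its back stop; from 0.020 it counts as right back. It cannot well be pushed by hand.
- crank: Loose dark steel crank, 0.32 kg, standing on its hub on the mat right of the rack. Origin at the centre of the hub's underside, z up. Hub: foot 40 mm square, 5 mm thick, then 28 mm square up to z = 44 mm, flats square to x and y. A flat arm 16 mm wide, z = 36 to 44 mm, runs along +x to the knob 66 mm away. Centre of mass about 12 mm from the hub's axis, toward the knob.
- crank_socket (a point): Mouth of the crank's square socket, at the crank's origin (same axes): 16 mm square, flats along x and y, 34 mm deep upward from the hub's underside. It goes over the shaft in any of the four quarter turns; seated, the foot rests on the gear case's top and this point is at the shaft's foot.
- crank_knob (a point): Foot of the crank's upright knob, on the knob's axis, on top of the arm (crank x = 66 mm, z = 46 mm). The knob is a black cylinder 20 mm across and 42 mm tall above this point; it spins freely on the crank.
- tote: Loose black open-topped box, 190 (x) x 210 (y) x 75 mm, walls and floor 4 mm, rim 6 mm wide outside, 0.8 kg. Origin at the centre of its underside, on the bench left of the rack.
- module_0: Failed module, 0.13 kg, in a slot: aluminium plate 6 mm thick (x), 100 mm long (y), z = 0 to 54 mm, with a tab 64 mm wide (y) above, z = 54 to 86 mm; circuit board on its -x face below the tab, standing out up to 16 mm. Origin at the middle of the plate's lower edge, z up; in the rack its axes run as the rack's and its origin is 10 mm above the bench. Two to four modules are there.
- module_1: A further module, the same as module_0 in form, size and origin, in another slot.
- module_2: A further module, the same as module_0 in form, size and origin, in another slot.
- module_3: A further module, the same as module_0 in form, size and origin, in another slot.
- hex_key_set: Bystander: red folding hex key set lying in front of the rack, 24 x 98 (y) x 16 mm, origin under its middle.
- needle_pliers: Bystander: red-handled pliers lying in front, 50 x 158 (y) x 12 mm, origin under the middle.
- tape_amber: Bystander: amber tape roll lying flat, 66 mm across and 19 mm high, behind the crank, origin under its middle.

How it is judged (in metres and radians):
On the way, in this order (a step that is already met when the one before it is completed fails the run):
1. the crank is seated on the square shaft, its foot on the gear case (horizontal distance between crank and shaft_foot below 0.005 m and z of crank in the frame of shaft_foot below 0.006 m and angle between crank's own z axis and vertical below 0.12 rad), for 0.2 s.
2. the retaining bar is wound right back with the crank on the shaft (value of joint bar above 0.02 m and horizontal distance between crank and shaft_foot below 0.005 m), for 0.2 s.
3. the crank is off the shaft and down on the mat, clear of the rack and the tote (height (world z) of crank below 0.03 m and horizontal distance between crank and shaft_foot above 0.1 m and horizontal distance between crank and rack_slots above 0.1 m and horizontal distance between crank and tote above 0.12 m), for 0.3 s.
At the end, for the whole second after the job is handed in: Every module lies at rest in the tote (the middle of its lower edge within the walls and below the rim, 75 mm), the bar is at least 20 mm back, and the crank rests on the mat (foot centre under 30 mm up), over 100 mm from shaft and slots, over 120 mm from the tote's middle (all of step 3 and value of joint bar above 0.02 m and linear speed of each of crank, module_0, module_1, module_2, module_3 below 0.03 m/s and x of module_0 in the frame of tote between -0.095 and 0.095 m and y of module_0 in the frame of tote between -0.105 and 0.105 m and z of each of module_0, module_1, module_2, module_3 in the frame of tote below 0.075 m and x of module_1 in the frame of tote between -0.095 and 0.095 m and y of module_1 in the frame of tote between -0.105 and 0.105 m and x of module_2 in the frame of tote between -0.095 and 0.095 m and y of module_2 in the frame of tote between -0.105 and 0.105 m and x of module_3 in the frame of tote between -0.095 and 0.095 m and y of module_3 in the frame of tote between -0.105 and 0.105 m); the robot touches nothing.
It fails at once if the hex key set has been shoved more than 30 mm aside (distance of hex_key_set from where it was at the start of the episode above 0.03 m).
It fails at once if the pliers has been shoved more than 30 mm aside (distance of needle_pliers from where it was at the start of the episode above 0.03 m).
It fails at once if the amber tape roll has been shoved more than 30 mm aside (distance of tape_amber from where it was at the start of the episode above 0.03 m).
Of module_0, module_1, module_2, module_3 only 2 to 4 are there at a start; the rules pass over those that are not, and their reading is None.
At some moment in a run one of crank, tote may be knocked a few centimetres aside while the robot is not near it.
Once in a run the grip may slacken for a moment while it holds something.
It also fails if it takes over 210 s, if anything falls off the work surface, if the arm or the gripper's body presses on something with over 40 N, if the wrist force passes 120 N, or if a joint passes its speed limit or range.

ROBOT

A 6-joint arm with a two-finger parallel gripper is mounted at the origin on a cart in front of the work surface, level with it; the furniture and walls round the work are solid. World frame = base frame: x ahead of the robot, y to its left, z up, the work surface at z = 0. Lengths are in mm, angles in rad, forces in N, time in s.
With the tool pointing down it reaches from about 325 to 775 mm from the base axis. Payload 5.5 kg.
Tool frame: the origin (TCP) lies on the centre line of the jaws, within the pads' length; the fingertips stand 25 mm ahead of it and the grasp point (between the pads) lies 6 mm ahead of it; z points along the fingers, y is the line along which they close (so a half turn about z gives the same grasp; the last joint's range is limited). The gripper opens to 88 mm and grips with 3 to 60 N. Pads are 20 mm wide; open, the fingers measure 115 mm over their backs; the gripper's body (75 mm by 178 mm) begins 61 mm behind the grasp point.
Start: joints at [1.11, 0.091, 1.231, -0, 1.82, -0.057], TCP at [235.755, 551.757, 247.631] pointing down, gripper open.
Joint ranges: [-2.87, 2.87], [-0.86, 2.18], [0.17, 2.46], [-1.51, 4.65], [0.06, 2.69], [-2.65, 2.65]. Speed limits (rad/s): [2.57, 2.57, 3.01, 3.14, 3.14, 3.14].

INTERFACE

Orientations are given as a unit quaternion [x, y, z, w].
In Python, from bench import robot gives the robot as it stands.
- The arm moves only by the shell command python3 -m creep 'ROWS' [OPENING] [FORCE]. ROWS is text: rows parted by semicolons, each of 6 numbers parted by spaces: the shift along the world's x, y, z as a fraction of full scale, then the turn, a rotation vector about the world's x, y, z as a fraction of full scale. A call has 1 to 8 rows; each row is the pose to reach, as a shift and turn from the pose commanded when the call began; what a row does not reach only later rows make up. Full scale, the value 1, is 0.15 m for a shift and 90 degrees for a turn. A row lasts 1/8 s, in which the tool goes at most 62.5 mm and 10.7 degrees, less where a joint would pass 70% of its speed; a pose out of reach is approached as far as the arm can. A call with a number of a shift or a turn outside -1 to 1 is refused whole. A call with a gripper value outside its range is refused whole. OPENING is the opening, from 0 (shut) to 1 (fully open), set as the call begins (- or left out, the last holds). The fingers move at their own pace and stop on an object; FORCE is the grip in N (left out, the last holds). Time passes only in rows, so rows that repeat a pose let the fingers close. It gives the time, the measured TCP pose, the force, the opening and the grip force at its end, in the units of the state.
- robot.get_obs(): the state, without advancing time (a new reading comes with each control period).
- robot.camera(name): name is "scene" or "top" or "wrist"; returns (picture, depth): 420x560x3 uint8, red, green, blue; 420x560 float32, mm along the optical axis (not along the pixel's ray), 0 where there is no reading.
- robot.camera_info(name): a dict with "fx", "fy", "cx", "cy" (pixels), "eye" and "attitude" of the camera in the world. Camera axes: x right, y down, z forward; pixel columns grow to the right and rows downward; lengths in mm; the calibration is good to about 2 mm. A picture is of the moment at which its call begins: read the wrist's pose just before it. camera_info takes no time and is no camera call; for the wrist camera it gives the pose at the moment of the call.
- robot.job_done(): hands the job in; it is judged then, once.
The state is a dict: "t": time; "qpos": joint angles; "joint_velocities": joint speeds; "joint_efforts": joint torques, N m; "tool_pos": TCP position; "eef_rot": TCP orientation; "wrist_force": force on the tool from outside, world axes, zero at the start; "torque": the same for the moment, N m; "opening": finger opening in mm; "gripper_force": force on a finger pad.
Only numpy, scipy, OpenCV 4.12 (cv2) and the standard library are available. Lean on these libraries where they do the work, as an engineer would, in place of code of your own. Each camera call takes 0.05 s, during which the arm holds its last target. There are 200 camera calls.

## Working session

There is one attempt and no reset: what is moved stays moved. The work goes in short steps, Python scripts to look and compute and a shell command to move; the robot and the scene stay as the last step left them, time stands still between calls to the robot, and variables do not carry over. Pictures are saved under pics/ and viewed, at most 14 in all, crops included, and the job is handed in when it is done.

```bash
mkdir -p pics; ls
cat > h.py <<'E'
import numpy as np,cv2
from scipy.spatial.transform import Rotation as R
from bench import robot
def snap(n,f=None):
    ci=robot.camera_info(n); im,d=robot.camera(n)
    if f: cv2.imwrite('pics/'+f,im[:,:,::-1])
    return im,d,ci
def rot(ci):
    a=np.array(ci['attitude'],float)
    return a if a.shape==(3,3) else R.from_quat(a).as_matrix()
def cloud(d,ci):
    v,u=np.mgrid[:d.shape[0],:d.shape[1]]
    p=np.stack([(u-ci['cx'])/ci['fx']*d,(v-ci['cy'])/ci['fy']*d,d],-1)
    return p@rot(ci).T+np.array(ci['eye'])
def ray(ci,u,v,z):
    r=rot(ci)@np.array([(u-ci['cx'])/ci['fx'],(v-ci['cy'])/ci['fy'],1]);e=np.array(ci['eye'])
    return e+r*(z-e[2])/r[2]
E
python3 - <<'E'
from h import *
for n in('top','scene'):
    im,d,ci=snap(n,n+'0.png'); print(ci); np.savez(n+'0.npz',im=im,d=d,p=cloud(d,ci))
print(robot.get_obs())
E
```

```text
pics
{'fx': 411.2353515544622, 'fy': 411.2353515544622, 'cx': 277.15942630597084, 'cy': 216.7166962793596, 'eye': array([ 406.01521833,  -13.14743639, 1118.78212204]), 'attitude': array([ 0.70636018, -0.70576705,  0.0378728 , -0.03890785])}
{'fx': 466.8588807859383, 'fy': 466.8588807859383, 'cx': 282.2446138254822, 'cy': 209.14250887890668, 'eye': array([-290.0329932 , -531.75590823,  929.12967497]), 'attitude': array([ 0.80312109, -0.42931398,  0.20553673, -0.3583862 ])}
{'t': 0.1, 'qpos': array([ 1.11027712e+00,  9.17704491e-02,  1.23171112e+00, -9.85456324e-06,
        1.81977843e+00, -5.66776409e-02]), 'joint_velocities': array([ 9.76504714e-05, -8.65363706e-04, -2.70943115e-03, -1.60884726e-03,
       -1.36562306e-05,  4.04011650e-04]), 'joint_efforts': array([ 2.77794519e-03, -4.47860134e+01, -4.07568741e+01,  7.00853672e-02,
        2.84651929e-02, -1.13174908e-04]), 'tool_pos': array([235.67408912, 551.55621096, 246.65844497]), 'eef_rot': array([ 2.00552574e-01,  9.79682586e-01, -8.07176812e-04, -2.08574858e-04]), 'wrist_force': array([ 0.76381668, -1.12710051, -0.30772715]), 'torque': array([-0.0441328 ,  0.01095788, -0.01670658]), 'gripper_force': 0.0, 'opening': 87.61974047853631}
```

View pics/top0.png

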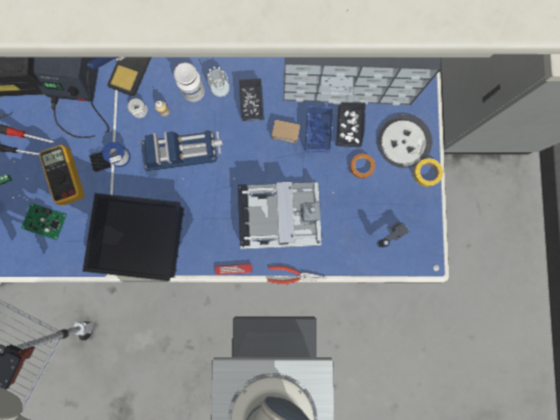

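View pics/scene0.png

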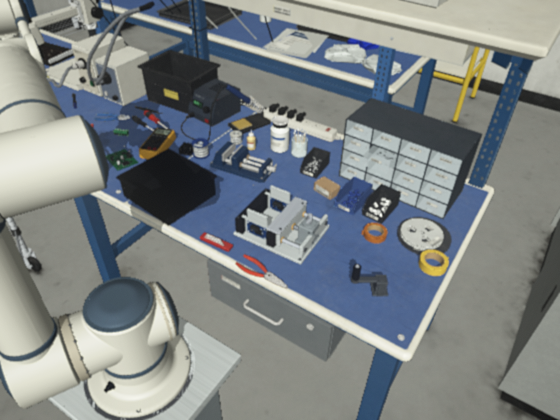

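The top view shows the rack at about (281,215) with its gear case at (310,212). The crank hub is at (399,230) with its knob at (384,242), and the tote is at (133,237). I'll measure these from the depth and a crop.

```bash
cat > m.py <<'E'
from h import *
z=np.load('top0.npz');im,d,p=z['im'],z['d'],z['p']
c=im[170:262,215:425]; cv2.imwrite('pics/crop0.png',cv2.resize(c[:,:,::-1],None,fx=3.8,fy=3.8,interpolation=cv2.INTER_CUBIC))
Z=p[...,2]
def rep(name,m):
    n,l,s,c=cv2.connectedComponentsWithStats(m.astype(np.uint8))
    for i in range(1,n):
        if s[i,4]>25:
            q=p[l==i]; r=cv2.minAreaRect(q[:,:2].astype(np.float32))
            print(name,c[i].round(),s[i,4],'mean',q.mean(0).round(1),'rect',np.round(r[0],1),np.round(r[1],1),round(r[2],1))
roi=np.zeros(Z.shape,bool); roi[165:262,225:425]=1
rep('mod',roi&(Z>84)&(Z<110))
rep('bar',roi&(Z>68)&(Z<79))
rep('base',roi&(Z>5)&(Z<110))
rep('arm',roi&(Z>33)&(Z<52))
r2=np.zeros(Z.shape,bool); r2[180:290,70:195]=1
rep('tote',r2&(Z>60))
E
python3 m.py
```

```text
mod [261. 189.] 79 mean [587.7  29.4  95.7] rect [588.3  29.1] [ 6.3 60.7] 2.5
mod [312. 209.] 38 mean [535.7 -99.1 100.9] rect [536.5 -99.9] [14.2 14. ] 20.5
mod [264. 236.] 67 mean [468.6  20.9  96.6] rect [468.6  22.4] [ 5.7 62.5] 2.8
mod [385. 242.] 47 mean [ 454.7 -282.3   89.6] rect [ 455.  -282.9] [17.9 15.3] 89.1
bar [285. 212.] 939 mean [532.2 -32.7  74. ] rect [533.2 -31.9] [155.5  41.7] 2.4
bar [311. 211.] 241 mean [535.6 -99.3  73.8] rect [536.6 -99.7] [44.7 43.8] 0.3
base [362. 171.] 165 mean [ 650.8 -243.3   18.3] rect [ 652.7 -247.1] [33.6 68.5] 1.9
base [416. 173.] 184 mean [ 645.5 -389.5   19.2] rect [ 655.2 -387.9] [95.1 38.7] 49.8
base [279. 215.] 5164 mean [529.2 -16.7  40.4] rect [535.7 -17.2] [180.7 227.2] 2.8
base [394. 234.] 366 mean [ 478.7 -315.8   45.8] rect [ 476.5 -313. ] [42.4 94.6] 33.2
arm [304. 189.] 87 mean [597.1 -83.   41.1] rect [594.9 -81.4] [21.7 56.1] 2.5
arm [299. 212.] 53 mean [535.8 -68.4  42.8] rect [540.3 -66.6] [21.2 30.3] 88.2
arm [398. 232.] 205 mean [ 484.1 -326.9   45.1] rect [ 480.4 -321.6] [28.  68.1] 33.6
arm [307. 236.] 90 mean [473.2 -90.   41.4] rect [473.4 -90.7] [64.7 14.9] 82.9
tote [128. 236.] 1576 mean [470.8 365.8  77.9] rect [456.4 226.7] [487.6 202. ] 83.9
```

View pics/crop0.png

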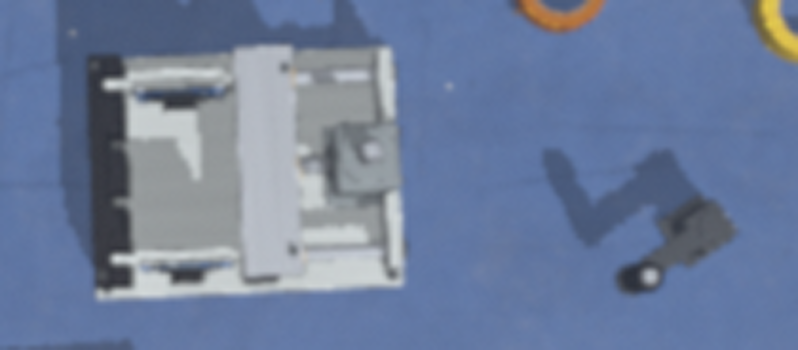

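The crop shows two modules, in the slots at rack x = ±60 (crop rows 85 and 262). The shaft tip is at crop (371,150), the crank hub at (705,222) and the knob at (643,277). The rack is turned about +3°. I'll fly to a point above the shaft and look from close up.

```bash
python3 -m creep '1 -1 0 0 0 -0.37;1 -1 0 0 0 -0.37;1 -1 0 0 0 -0.37;1 -1 0 0 0 -0.37' 1; python3 -m creep '1 -1 0 0 0 0;1 -1 0 0 0 0;1 -1 0 0 0 0;1 -1 0 0 0 0'; python3 -m creep '0 -1 0 0 0 0;0 -1 0 0 0 0;0 -1 0 0 0 0'; python3 -m creep '0 -1 0 0 0 0;0 -1 0 0 0 0;0 -1 0 0 0 0';python3 -m creep '0 -0.33 0 0 0 0;0 -0.33 0 0 0 0;0 -0.33 0 0 0 0'
python3 - <<'E'
from h import *
im,d,ci=snap('wrist','w1.png'); np.savez('w1.npz',im=im,d=d,p=cloud(d,ci)); print(ci,robot.get_obs()['tool_pos'],robot.get_obs()['qpos'])
E
```

```text
t: 0.6
tool_pos: [387.7, 399.2, 247.1]
eef_rot: [0.475, 0.88, -0.0, 0.0]
wrist_force: [-1.0, -0.4, -0.3]
opening: 87.8
gripper_force: 0.0
t: 1.1
tool_pos: [537.5, 248.8, 246.6]
eef_rot: [0.474, 0.88, -0.001, -0.0]
wrist_force: [-1.2, 0.4, 0.4]
opening: 87.9
gripper_force: 0.0
t: 1.48
tool_pos: [535.5, 98.8, 247.2]
eef_rot: [0.474, 0.88, -0.0, -0.0]
wrist_force: [0.8, -0.1, 0.5]
opening: 87.8
gripper_force: 0.0
t: 1.85
tool_pos: [535.3, -51.3, 247.1]
eef_rot: [0.474, 0.88, -0.0, -0.0]
wrist_force: [0.0, 0.7, -1.2]
opening: 88.3
gripper_force: 0.0
t: 2.22
tool_pos: [535.7, -97.4, 247.2]
eef_rot: [0.473, 0.881, 0.0, -0.0]
wrist_force: [-0.2, -0.5, 0.2]
opening: 87.9
gripper_force: 0.0
{'fx': 336.69805824083136, 'fy': 336.69805824083136, 'cx': 283.72471942431844, 'cy': 212.02813123928152, 'eye': array([491.44828574, -30.36492162, 384.27132693]), 'attitude': array([0.94681967, 0.28556289, 0.0425579 , 0.14203932])} [535.740345   -96.93539477 247.4200949 ] [-2.41763409e-01 -5.82780204e-02  1.38206620e+00  4.70933380e-04
  1.81833331e+00 -8.28102600e-01]
```

View pics/w1.png

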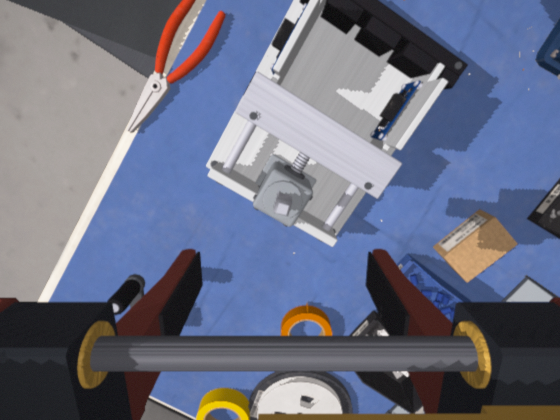

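The wrist view shows the square shaft at about (282,203) on the gear case. I'll drop 75 mm to read its angle more finely.

```bash
python3 -m creep '0.13 -0.2 -0.5 0 0 0;0.13 -0.2 -0.5 0 0 0;0.13 -0.2 -0.5 0 0 0;0.13 -0.2 -0.5 0 0 0'
python3 - <<'E'
from h import *
im,d,ci=snap('wrist'); p=cloud(d,ci); np.savez('w2.npz',im=im,d=d,p=p); Z=p[...,2]
near=np.hypot(p[...,0]-536,p[...,1]+99)<22
for lo,hi in((99,108),(92,108),(80,108)):
    m=near&(Z>lo)&(Z<hi); q=p[m]; r=cv2.minAreaRect(q[:,:2].astype(np.float32)); print(lo,m.sum(),q.mean(0).round(1),np.round(r,1) if 0 else r)
v,u=np.where(near&(Z>85)); print(u.min(),u.max(),v.min(),v.max())
a,b=max(v.min()-25,0),max(u.min()-30,0)
cv2.imwrite('pics/w2c.png',cv2.resize(im[a:a+90,b:b+110,::-1],None,fx=6,fy=6,interpolation=cv2.INTER_CUBIC)); print(a,b)
E
```

```text
t: 2.78
tool_pos: [555.8, -127.1, 174.7]
eef_rot: [0.472, 0.881, 0.0, 0.001]
wrist_force: [-0.1, -0.1, 1.2]
opening: 88.0
gripper_force: 0.0
99 351 [ 536.  -100.4  102. ] ((536.156982421875, -100.7674789428711), (12.49955940246582, 12.868000030517578), 16.18875503540039)
92 480 [535.7 -99.9 100.7] ((536.2771606445312, -101.01211547851562), (14.01469612121582, 14.463404655456543), 18.41181182861328)
80 552 [535.4 -99.3  98.8] ((536.2681274414062, -101.01813507080078), (14.026773452758789, 14.468182563781738), 18.317359924316406)
188 369 169 419
144 158
```

View pics/w2c.png

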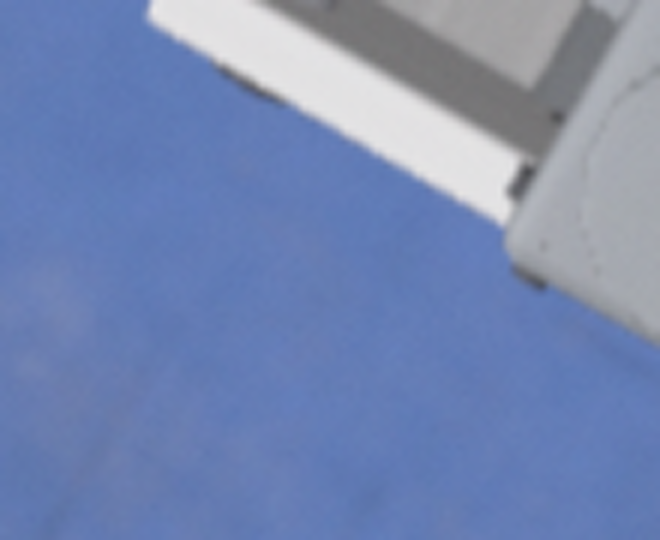

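The crop missed the shaft because of stray points, but the depth gives a clean 14 mm square at (536.2, -101.0) with yaw 18.3°. Next I'll look at the crank.

```bash
python3 -m creep '-0.2 -0.8 0.1 0 0 0;-0.2 -0.8 0.1 0 0 0;-0.2 -0.8 0.1 0 0 0'; python3 -m creep '-0.15 -0.75 0 0 0 0;-0.15 -0.75 0 0 0 0;-0.15 -0.75 0 0 0 0;-0.15 -0.75 0 0 0 0'
cat > cr.py <<'E'
from h import *
import sys
def crank(c0,z0=0,fn=None):
    im,d,ci=snap('wrist',fn); p=cloud(d,ci); Z=p[...,2]-z0
    near=np.hypot(p[...,0]-c0[0],p[...,1]-c0[1])<95
    dark=im.max(2)<150
    m=near&(Z>41)&(Z<49)
    n,l,s,c=cv2.connectedComponentsWithStats(m.astype(np.uint8)); i=1+s[1:,4].argmax(); q=p[l==i]
    r=cv2.minAreaRect(q[:,:2].astype(np.float32)); print('top',len(q),q[:,2].mean().round(1),r)
    k=p[near&(Z>80)&(Z<95)]; 
    if len(k): kc=cv2.minEnclosingCircle(k[:,:2].astype(np.float32)); print('knob',len(k),k[:,2].mean().round(1),kc)
    return im,d,p
if __name__=='__main__':
    im,d,p=crank([float(sys.argv[1]),float(sys.argv[2])],float(sys.argv[3]),sys.argv[4]); print(robot.get_obs()['tool_pos'])
E
python3 cr.py 476 -313 0 w3.png
```

```text
t: 3.2
tool_pos: [524.7, -251.2, 190.5]
eef_rot: [0.475, 0.88, -0.0, 0.002]
wrist_force: [0.0, 0.6, -0.4]
opening: 87.9
gripper_force: 0.0
t: 3.7
tool_pos: [503.5, -359.0, 188.5]
eef_rot: [0.472, 0.881, 0.0, 0.0]
wrist_force: [-0.7, 0.0, -0.0]
opening: 87.8
gripper_force: 0.0
top 2084 44.3 ((479.0780029296875, -320.6686096191406), (27.519319534301758, 72.13302612304688), 32.93402862548828)
knob 704 88.2 ((454.27032470703125, -284.77764892578125), 10.02406120300293)
[ 503.65154208 -358.63147584  188.51071598]
```

View pics/w3.png

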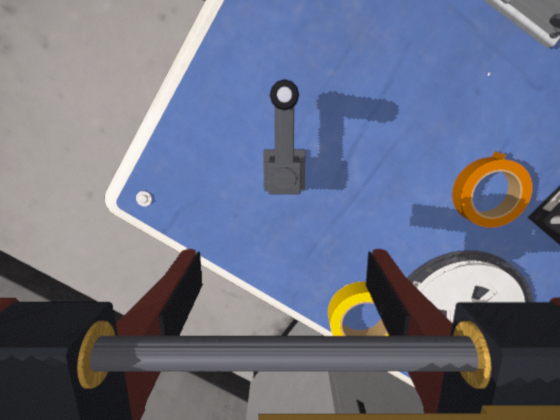

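The crank stands at (490.8, -339.5) with yaw 122.9°; its hub is at (285,172) in the image and its knob at (285,95). I'll descend onto the hub and grip across its flats.

```bash
python3 -m creep '-0.086 0.127 -0.5 0 0 -0.006;-0.086 0.127 -0.5 0 0 -0.006;-0.086 0.127 -0.5 0 0 -0.006' 1; python3 -m creep '0 0 -0.25 0 0 0;0 0 -0.45 0 0 0;0 0 -0.53 0 0 0;0 0 -0.53 0 0 0'; python3 -m creep '0 0 0 0 0 0;0 0 0 0 0 0;0 0 0 0 0 0;0 0 0 0 0 0;0 0 0 0 0 0;0 0 0 0 0 0;0 0 0 0 0 0;0 0 0 0 0 0' 0 50
```

```text
t: 4.12
tool_pos: [490.1, -340.0, 112.5]
eef_rot: [0.476, 0.879, 0.0, -0.001]
wrist_force: [0.5, -0.8, 1.2]
opening: 87.9
gripper_force: 0.0
t: 4.62
tool_pos: [490.6, -341.7, 34.5]
eef_rot: [0.477, 0.879, -0.0, 0.001]
wrist_force: [0.1, -1.2, 0.3]
opening: 87.8
gripper_force: 0.0
t: 5.62
tool_pos: [490.0, -341.1, 33.1]
eef_rot: [0.477, 0.879, 0.0, 0.0]
wrist_force: [1.2, 0.8, -1.2]
opening: 27.9
gripper_force: 49.9
```

```bash
python3 -m creep '0 0 0.4 0 0 0;0 0 0.87 0 0 0;0 0 0.87 0 0 0;0 0 0.87 0 0 0'; python3 -m creep '0.16 0.8 0 0 0 -0.08;0.16 0.8 0 0 0 -0.163;0.16 0.8 0 0 0 -0.163'; python3 -m creep '0.15 0.795 0 0 0 0;0.15 0.795 0 0 0 0;0.15 0.795 0 0 0 0;0.15 0.795 0 0 0 0'
python3 cr.py 525 -70 129 w4.png
python3 - <<'E'
from h import *
im,d,ci=snap('top'); p=cloud(d,ci);Z=p[...,2];near=np.hypot(p[...,0]-525,p[...,1]+70)<95
for lo,hi in((212,222),(168,178)):
    q=p[near&(Z>lo)&(Z<hi)]; print(len(q),q.mean(0) if len(q) else'')
print(robot.get_obs()['opening'])
E
```

```text
t: 6.12
tool_pos: [489.6, -341.1, 162.6]
eef_rot: [0.477, 0.879, 0.0, -0.0]
wrist_force: [-0.5, -0.5, -4.7]
opening: 28.4
gripper_force: 49.9
t: 6.5
tool_pos: [513.4, -217.0, 159.7]
eef_rot: [0.584, 0.812, 0.0, -0.003]
wrist_force: [-0.5, 0.2, -3.2]
opening: 27.6
gripper_force: 49.9
t: 7.0
tool_pos: [535.6, -102.6, 161.3]
eef_rot: [0.585, 0.811, -0.001, -0.001]
wrist_force: [0.5, -0.4, -3.6]
opening: 27.9
gripper_force: 49.9
top 7236 172.7 ((533.304443359375, -86.86292266845703), (63.903499603271484, 45.381797790527344), 84.44662475585938)
knob 10145 218.6 ((531.515869140625, -91.61384582519531), 77.94751739501953)
[ 535.63509781 -103.12338222  161.76099552]
7 [516.69396791 -30.33880833 217.58668804]
61 [525.06751171 -70.50288509 173.89010473]
27.796074592875687
```

View pics/w4.png

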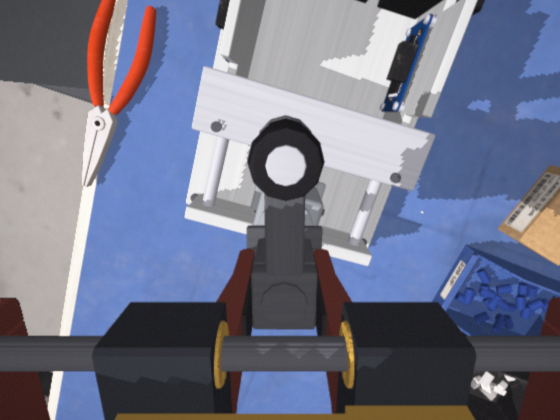

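The wrist view shows the crank held straight, with the knob's top at about (286,158). I'll work out the knob and hub positions from it to get the final correction.

Run:
```python
from h import *
im,d,ci=snap('wrist'); p=cloud(d,ci); Z=p[...,2]
o=robot.get_obs(); y=2*np.arctan2(o['eef_rot'][1],o['eef_rot'][0])-np.pi/2; print('yaw',np.degrees(y)+90)
v,u=np.mgrid[:420,:560]; m=(np.hypot(u-286,v-158)<45)&(Z>212)&(Z<225)
q=p[m];print('knob',len(q),np.median(q[:,2]),cv2.minEnclosingCircle(q[:,:2].astype(np.float32)),o['tool_pos'])
m=(abs(u-286)<60)&(v>190)&(v<310)&(Z>168)&(Z<178)
k=np.array(cv2.minEnclosingCircle(q[:,:2].astype(np.float32))[0]); a=y+np.pi/2
print('hub from knob',k-66*np.array([np.cos(a),np.sin(a)]))
m=(abs(u-286)<60)&(v>190)&(v<235)&(Z>168)&(Z<178); q=p[m]; 
# arm mid line direction
mm=[q[abs(q[:,1]-t)<3][:,:2].mean(0) for t in np.percentile(q[:,1],[15,50,85])]; print(mm)
```

```text
yaw 108.24781825569664
knob 4551 217.62921930567063 ((515.3603515625, -39.08380126953125), 9.832541465759277) [ 535.87232916 -103.44213406  162.61920003]
hub from knob [ 536.026776   -101.76473059]
[array([524.27900411, -69.88023744]), array([523.6461231 , -65.25285822]), array([523.06075024, -61.04592622])]
```

```bash
python3 -m creep '0.001 0.005 -0.1 0 0 0;0.001 0.005 -0.16 0 0 0;0.001 0.005 -0.2 0 0 0;0.001 0.005 -0.2 0 0 0'; python3 -m creep '0 0 -0.03 0 0 0;0 0 -0.06 0 0 0;0 0 -0.08 0 0 0;0 0 -0.08 0 0 0'
```

```text
t: 7.65
tool_pos: [536.1, -101.2, 132.7]
eef_rot: [0.585, 0.811, -0.0, -0.001]
wrist_force: [-0.3, -0.4, -3.0]
opening: 28.0
gripper_force: 49.9
t: 8.15
tool_pos: [536.3, -101.1, 121.3]
eef_rot: [0.585, 0.811, -0.0, -0.0]
wrist_force: [0.4, -0.5, -3.5]
opening: 28.1
gripper_force: 49.9
```

```bash
python3 -m creep '0 0 -0.03 0 0 0;0 0 -0.06 0 0 0;0 0 -0.08 0 0 0;0 0 -0.08 0 0 0;0 0 -0.08 0 0 0'
```

```text
t: 8.78
tool_pos: [536.6, -101.2, 109.7]
eef_rot: [0.585, 0.811, 0.0, 0.0]
wrist_force: [0.3, -0.3, -2.8]
opening: 27.8
gripper_force: 49.9
```

```bash
python3 -m creep '0 0 -0.007 0 0 0;0 0 -0.007 0 0 0;0 0 -0.007 0 0 0;0 0 -0.007 0 0 0;0 0 -0.007 0 0 0;0 0 -0.007 0 0 0' 1;  python3 -m creep '0 0 0.3 0 0 0;0 0 0.65 0 0 0;0 0 0.65 0 0 0;0 0 0.65 0 0 0'
python3 - <<'E'
from h import *
im,d,ci=snap('wrist','w5.png'); p=cloud(d,ci); Z=p[...,2]
near=np.hypot(p[...,0]-526,p[...,1]+70)<70
q=p[near&(Z>155)&(Z<170)];kc=cv2.minEnclosingCircle(q[:,:2].astype(np.float32));print('knob',len(q),np.median(q[:,2]),kc,robot.get_obs()['tool_pos'])
q=p[near&(Z>115)&(Z<123)];print('arm z',np.median(q[:,2]),cv2.minAreaRect(q[:,:2].astype(np.float32)))
E
```

```text
t: 9.52
tool_pos: [536.5, -101.2, 108.6]
eef_rot: [0.585, 0.811, 0.0, -0.0]
wrist_force: [-0.4, 0.1, 0.1]
opening: 84.6
gripper_force: 0.0
t: 10.02
tool_pos: [536.4, -101.2, 205.6]
eef_rot: [0.585, 0.811, -0.0, -0.0]
wrist_force: [-0.1, 0.2, -1.6]
opening: 87.5
gripper_force: 0.0
knob 1089 163.4473003122936 ((516.62939453125, -37.22489929199219), 10.091408729553223) [ 536.08501173 -101.06752694  204.58087075]
arm z 119.13560580077316 ((527.3158569335938, -70.0112075805664), (27.31804847717285, 90.4477310180664), 17.50868034362793)
```

The crank is seated: the knob's top is at 163.4 mm and the arm angle is 107.5°. Now I'll grip the knob and compute the winding rows.

```bash
python3 -m creep '-0.131 0.426 0 0 0 0;-0.131 0.426 0 0 0 0;-0.131 0.426 0 0 0 0;-0.131 0.426 -0.2 0 0 0;-0.131 0.426 -0.35 0 0 0;-0.131 0.426 -0.35 0 0 0'; python3 -m creep '0 0 0 0 0 0;0 0 0 0 0 0;0 0 0 0 0 0;0 0 0 0 0 0;0 0 0 0 0 0;0 0 0 0 0 0;0 0 0 0 0 0;0 0 0 0 0 0' 0 25
python3 - <<'E'
import numpy as np
for s in(107.5,267.5,427.5):
    f=np.radians(s+20*np.arange(9)); print(';'.join('%.3f %.3f 0 0 0 0'%(.44*(np.cos(a)-np.cos(f[0])),.44*(np.sin(a)-np.sin(f[0]))) for a in f[1:]))
E
```

```text
t: 10.82
tool_pos: [515.7, -38.2, 150.7]
eef_rot: [0.586, 0.81, -0.001, -0.002]
wrist_force: [0.0, 0.6, 0.4]
opening: 87.7
gripper_force: 0.0
t: 11.82
tool_pos: [516.8, -37.3, 153.6]
eef_rot: [0.585, 0.811, -0.0, -0.0]
wrist_force: [-0.2, 0.6, -0.1]
opening: 19.6
gripper_force: 25.0
-0.136 -0.071 0 0 0 0;-0.239 -0.183 0 0 0 0;-0.297 -0.324 0 0 0 0;-0.304 -0.477 0 0 0 0;-0.258 -0.623 0 0 0 0;-0.165 -0.744 0 0 0 0;-0.036 -0.826 0 0 0 0;0.113 -0.859 0 0 0 0
0.152 0.020 0 0 0 0;0.287 0.091 0 0 0 0;0.390 0.203 0 0 0 0;0.449 0.344 0 0 0 0;0.455 0.497 0 0 0 0;0.409 0.643 0 0 0 0;0.316 0.764 0 0 0 0;0.188 0.846 0 0 0 0
-0.149 0.033 0 0 0 0;-0.301 0.013 0 0 0 0;-0.436 -0.057 0 0 0 0;-0.539 -0.170 0 0 0 0;-0.598 -0.311 0 0 0 0;-0.605 -0.464 0 0 0 0;-0.559 -0.610 0 0 0 0;-0.466 -0.731 0 0 0 0
```

```bash
python3 -m creep '-0.136 -0.071 0 0 0 0;-0.239 -0.183 0 0 0 0;-0.297 -0.324 0 0 0 0;-0.304 -0.477 0 0 0 0;-0.258 -0.623 0 0 0 0;-0.165 -0.744 0 0 0 0;-0.036 -0.826 0 0 0 0;0.113 -0.859 0 0 0 0'
```

```text
t: 12.82
tool_pos: [533.5, -167.3, 153.5]
eef_rot: [0.586, 0.81, -0.001, -0.001]
wrist_force: [-3.2, 3.2, 0.1]
opening: 19.6
gripper_force: 25.0
```

Winding goes smoothly with small forces. I'll carry on.

```bash
python3 -m creep '0.152 0.020 0 0 0 0;0.287 0.091 0 0 0 0;0.390 0.203 0 0 0 0;0.449 0.344 0 0 0 0;0.455 0.497 0 0 0 0;0.409 0.643 0 0 0 0;0.316 0.764 0 0 0 0;0.188 0.846 0 0 0 0'; python3 -m creep '-0.149 0.033 0 0 0 0;-0.301 0.013 0 0 0 0;-0.436 -0.057 0 0 0 0;-0.539 -0.170 0 0 0 0;-0.598 -0.311 0 0 0 0;-0.605 -0.464 0 0 0 0;-0.559 -0.610 0 0 0 0;-0.466 -0.731 0 0 0 0'
python3 - <<'E'
from h import *
im,d,ci=snap('wrist','w6.png');p=cloud(d,ci);Z=p[...,2]
im,d,ci=snap('top');p=cloud(d,ci);Z=p[...,2];m=(Z>68)&(Z<79)&(abs(p[...,0]-532)<100)&(abs(p[...,1]+40)<60);q=p[m]
print(len(q),q.mean(0),robot.get_obs())
for x in(470,590):
    s=q[abs(q[:,0]-x)<8]; print(x,len(s),s[:,1].min() if len(s) else 0,s[:,1].max() if len(s) else 0)
z=np.load('top0.npz');p=z['p'];Z=p[...,2];m=(Z>68)&(Z<79)&(abs(p[...,0]-532)<100)&(abs(p[...,1]+40)<60);q=p[m]
for x in(470,590):
    s=q[abs(q[:,0]-x)<8]; print(x,len(s),s[:,1].min(),s[:,1].max())
E
```

```text
t: 13.82
tool_pos: [560.9, -38.9, 153.1]
eef_rot: [0.585, 0.811, -0.001, 0.001]
wrist_force: [-1.3, -11.1, -2.6]
opening: 19.5
gripper_force: 25.0
t: 14.82
tool_pos: [490.3, -148.4, 153.8]
eef_rot: [0.585, 0.811, -0.001, -0.001]
wrist_force: [-3.9, 0.7, 0.7]
opening: 19.4
gripper_force: 25.0
992 [534.34289701 -54.58449207  73.78802433] {'t': 14.925, 'qpos': array([-3.60548833e-01, -1.39782880e-01,  1.62367519e+00, -1.49885667e-03,
        1.65751289e+00, -6.79815567e-01]), 'joint_velocities': array([ 0.01527853, -0.02262929,  0.01446123, -0.00533204,  0.00674715,
        0.0129494 ]), 'joint_efforts': array([  2.61380039, -32.21282959, -39.99102473,   2.22817227,
        -0.79803927,  -0.17359395]), 'tool_pos': array([ 491.79282373, -149.6017335 ,  153.76263005]), 'eef_rot': array([ 5.85769821e-01,  8.10477113e-01, -6.95934457e-04,  2.86147934e-04]), 'wrist_force': array([-4.53610258, -5.55512603,  2.8347604 ]), 'torque': array([-0.98613015,  0.83193062,  0.0104452 ]), 'gripper_force': 25.001721382141113, 'opening': 19.67538134435209}
470 94 -74.88094369155297 -8.68196200637237
590 102 -70.42877388328618 19.834042423761332
470 97 -54.48489338320058 -8.671320329354373
590 102 -49.78577226670666 19.89451335775084
```

View pics/w6.png

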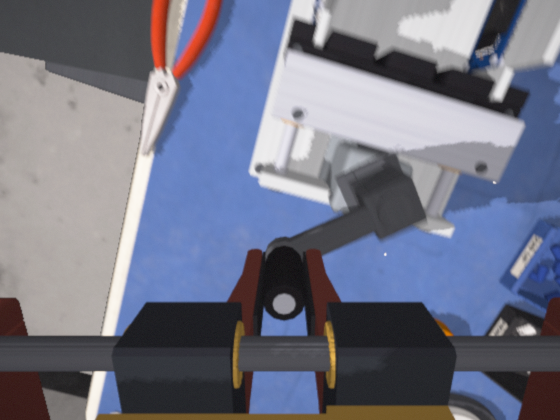

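The bar has moved back 20.5 mm from a start of about 0.7 mm. I'll wind 20° more for margin, then release the knob, rise and look at the crank.

```bash
python3 -m creep '0.065 -0.041 0 0 0 0;0.129 -0.082 0 0 0 0;0.129 -0.082 0 0 0 0;0.129 -0.082 0 0 0 0'; python3 -m creep '0 0 0 0 0 0;0 0 0 0 0 0;0 0 0 0 0 0;0 0 0 0 0 0;0 0 0 0 0 0' 1; python3 -m creep '0 0 0.15 0 0 0;0 0 0.35 0 0 0;0.05 -0.15 0.5 0 0 0;0.05 -0.15 0.5 0 0 0'
cat > see.py <<'E'
from h import *
im,d,ci=snap('wrist');p=cloud(d,ci);Z=p[...,2]
near=np.hypot(p[...,0]-536,p[...,1]+100)<90
q=p[near&(Z>155)&(Z<168)];kc=cv2.minEnclosingCircle(q[:,:2].astype(np.float32));print('knob',len(q),np.median(q[:,2]),kc)
m=near&(Z>115)&(Z<123);n,l,s,c=cv2.connectedComponentsWithStats(m.astype(np.uint8));q=p[l==1+s[1:,4].argmax()];print('arm',len(q),np.median(q[:,2]),cv2.minAreaRect(q[:,:2].astype(np.float32)))
h=q[np.hypot(*(q[:,:2]-[536.4,-100.5]).T)<25]; print('hub',len(h),cv2.minAreaRect(h[:,:2].astype(np.float32)))
o=robot.get_obs();print(o['tool_pos'],np.degrees(2*np.arctan2(o['eef_rot'][1],o['eef_rot'][0]))-90)
E
python3 see.py
```

```text
t: 15.42
tool_pos: [511.0, -161.5, 154.0]
eef_rot: [0.586, 0.811, -0.001, 0.001]
wrist_force: [-2.7, -6.8, 1.0]
opening: 19.5
gripper_force: 25.0
t: 16.05
tool_pos: [511.5, -161.1, 153.5]
eef_rot: [0.585, 0.811, 0.0, -0.0]
wrist_force: [-0.5, -0.3, -0.1]
opening: 66.3
gripper_force: 0.0
t: 16.55
tool_pos: [519.7, -184.7, 230.4]
eef_rot: [0.586, 0.81, 0.0, 0.002]
wrist_force: [-1.2, -0.5, -0.7]
opening: 87.6
gripper_force: 0.0
knob 753 163.42388313150587 ((510.7715148925781, -161.46815490722656), 9.850381851196289)
arm 2977 119.15609151349611 ((525.2139282226562, -127.81907653808594), (86.13077545166016, 28.24797821044922), 67.6839599609375)
hub 1908 ((534.3009033203125, -105.68051147460938), (38.26895523071289, 28.24797821044922), 67.6839599609375)
[ 519.17027208 -183.92723301  228.73127301] 18.298208831023928
```

```bash
python3 -m creep '0.109 0.559 0 0 0 -0.11;0.109 0.559 0 0 0 -0.22;0.109 0.559 0 0 0 -0.33;0.109 0.559 0 0 0 -0.451;0.109 0.559 -0.2 0 0 -0.451;0.109 0.559 -0.2 0 0 -0.451'; python3 see.py
```

```text
t: 17.35
tool_pos: [533.5, -98.8, 194.5]
eef_rot: [0.83, 0.558, -0.002, -0.003]
wrist_force: [0.5, 0.3, -0.2]
opening: 87.9
gripper_force: 0.0
knob 47 163.44079737745594 ((543.27880859375, -137.3745574951172), 49.286842346191406)
arm 3033 119.13501536006785 ((525.6275024414062, -125.85189819335938), (82.84917449951172, 27.767641067504883), 67.10006713867188)
hub 1953 ((534.1915893554688, -105.57779693603516), (38.831809997558594, 27.767641067504883), 67.10006713867188)
[534.17695826 -99.08029906 196.40292377] -22.198677885741475
```

```bash
python3 -m creep '0.01 -0.009 -0.2 0 0 0;0.01 -0.009 -0.4 0 0 0;0.01 -0.009 -0.58 0 0 0;0.01 -0.009 -0.58 0 0 0;0.01 -0.009 -0.58 0 0 0'; python3 -m creep '0 0 0 0 0 0;0 0 0 0 0 0;0 0 0 0 0 0;0 0 0 0 0 0;0 0 0 0 0 0;0 0 0 0 0 0;0 0 0 0 0 0;0 0 0 0 0 0' 0 50
```

```text
t: 18.02
tool_pos: [537.4, -101.2, 113.4]
eef_rot: [0.83, 0.558, 0.001, 0.001]
wrist_force: [0.7, -0.5, 0.3]
opening: 87.8
gripper_force: 0.0
t: 19.02
tool_pos: [535.8, -100.8, 111.6]
eef_rot: [0.83, 0.557, -0.001, -0.001]
wrist_force: [-4.7, 1.7, 3.1]
opening: 27.6
gripper_force: 50.0
```

```bash
python3 -m creep '0 0 0.1 0 0 0;0 0 0.25 0 0 0;0 0 0.4 0 0 0;0 0 0.4 0 0 0;0 0 0.4 0 0 0'; python3 -m creep '-0.12 -0.7 0 0 0 0;-0.12 -0.7 0 0 0 0;-0.12 -0.7 0 0 0 0';  python3 -m creep '-0.12 -0.63 0 0 0 0;-0.12 -0.63 0 0 0 0;-0.12 -0.63 0 0 0 0'
```

```text
t: 19.65
tool_pos: [536.6, -101.2, 170.8]
eef_rot: [0.83, 0.557, -0.0, -0.0]
wrist_force: [-0.2, 0.0, -4.5]
opening: 27.4
gripper_force: 50.0
t: 20.02
tool_pos: [517.5, -208.7, 169.7]
eef_rot: [0.831, 0.556, -0.001, -0.001]
wrist_force: [0.7, 0.4, -4.0]
opening: 28.0
gripper_force: 50.0
t: 20.4
tool_pos: [500.0, -301.7, 170.0]
eef_rot: [0.831, 0.556, -0.001, -0.001]
wrist_force: [0.1, 0.1, -3.6]
opening: 28.0
gripper_force: 50.0
```

```bash
python3 -m creep '0 0 -0.3 0 0 0;0 0 -0.6 0 0 0;0 0 -0.75 0 0 0;0 0 -0.83 0 0 0;0 0 -0.87 0 0 0;0 0 -0.88 0 0 0;0 0 -0.88 0 0 0';python3 -m creep '0 0 -0.005 0 0 0;0 0 -0.005 0 0 0;0 0 -0.005 0 0 0'
```

```text
t: 21.28
tool_pos: [501.4, -300.9, 40.7]
eef_rot: [0.83, 0.557, 0.0, 0.001]
wrist_force: [0.0, 0.5, -4.1]
opening: 27.7
gripper_force: 50.0
t: 21.65
tool_pos: [500.8, -300.8, 39.0]
eef_rot: [0.83, 0.557, 0.0, 0.0]
wrist_force: [-0.2, 0.0, -2.8]
opening: 27.7
gripper_force: 50.0
```

```bash
python3 -m creep '0 0 -0.008 0 0 0;0 0 -0.016 0 0 0;0 0 -0.016 0 0 0'; python3 -m creep '0 0 0 0 0 0;0 0 0 0 0 0;0 0 0 0 0 0;0 0 0 0 0 0;0 0 0 0 0 0;0 0 0 0 0 0' 1; python3 -m creep '0 0 0.2 0 0 0;0 0 0.5 0 0 0;0 0 1 0 0 0;0 0 1 0 0 0;0 0 1 0 0 0'
python3 - <<'E'
from h import *
im,d,ci=snap('top','t2.png');p=cloud(d,ci);Z=p[...,2];v,u=np.mgrid[:420,:560]
def rep(n,m):
    k,l,s,c=cv2.connectedComponentsWithStats(m.astype(np.uint8))
    for i in range(1,k):
        if s[i,4]>25:
            q=p[l==i];r=cv2.minAreaRect(q[:,:2].astype(np.float32));print(n,s[i,4],q.mean(0).round(1),np.round(r[0],1),np.round(r[1],1),round(r[2],1))
rep('bar',(Z>68)&(Z<79)&(abs(p[...,0]-532)<100)&(abs(p[...,1]+40)<80))
rep('mod',(Z>88)&(Z<110)&(abs(p[...,0]-530)<90)&(abs(p[...,1])<70))
rep('tote',(Z>65)&(Z<90)&(u>75)&(u<195)&(v>180)&(v<285))
E
```

```text
t: 22.02
tool_pos: [500.8, -300.7, 36.6]
eef_rot: [0.83, 0.557, 0.0, 0.0]
wrist_force: [-0.3, 0.3, -1.3]
opening: 27.8
gripper_force: 50.0
t: 22.78
tool_pos: [500.8, -300.7, 36.4]
eef_rot: [0.83, 0.557, -0.0, -0.0]
wrist_force: [-0.8, -0.1, 0.3]
opening: 84.6
gripper_force: 0.0
t: 23.4
tool_pos: [501.2, -300.9, 187.4]
eef_rot: [0.83, 0.557, 0.0, 0.001]
wrist_force: [-1.0, 0.3, 0.0]
opening: 87.9
gripper_force: 0.0
bar 935 [533.9 -54.5  73.8] [534.8 -54.4] [155.4  40. ] 2.7
bar 245 [535.9 -98.6  73.9] [535.6 -98.4] [41.2 46.7] 89.3
mod 72 [587.9  29.3  96.6] [588.1  29.1] [ 7.  60.7] 2.6
mod 65 [468.6  20.9  97. ] [468.7  22.4] [ 5.9 62.5] 2.8
tote 1482 [470.5 363.4  75.9] [470.7 358.1] [224.  202.6] 84.0
```

View pics/t2.png

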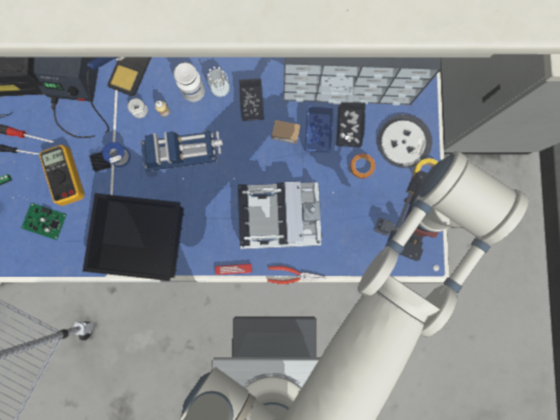

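The bar is right back, the crank is standing on the mat, and the tote's centre is at (471,358) with yaw −6°. I'll fly to module A at about (588,29), align, and look.

```bash
python3 -m creep '0.2 0.7 0 0 0 0.1;0.2 0.7 0 0 0 0.2;0.2 0.7 0 0 0 0.28;0.2 0.7 0 0 0 0.28'; python3 -m creep '0.2 0.75 0 0 0 0;0.2 0.75 0 0 0 0;0.2 0.75 0 0 0 0'; python3 -m creep '0.18 0.75 -0.05 0 0 0;0.18 0.75 -0.05 0 0 0;0.18 0.75 -0.05 0 0 0;0.18 0.75 -0.05 0 0 0'
cat > mod.py <<'E'
from h import *
im,d,ci=snap('wrist','w7.png');p=cloud(d,ci);Z=p[...,2]
m=(Z>90)&(Z<101)&(abs(p[...,0]-530)<90)&(abs(p[...,1]-20)<60)
k,l,s,c=cv2.connectedComponentsWithStats(m.astype(np.uint8))
for i in range(1,k):
    if s[i,4]>60:
        q=p[l==i];r=cv2.minAreaRect(q[:,:2].astype(np.float32));print(s[i,4],c[i].round(),np.median(q[:,2]).round(1),np.round(r[0],1),np.round(r[1],1),round(r[2],1))
o=robot.get_obs();print(o['tool_pos'],np.degrees(2*np.arctan2(o['eef_rot'][1],o['eef_rot'][0]))-90)
E
python3 mod.py
```

```text
t: 23.95
tool_pos: [530.2, -194.8, 183.6]
eef_rot: [0.689, 0.725, -0.001, -0.002]
wrist_force: [-0.0, -0.3, 0.5]
opening: 87.6
gripper_force: 0.0
t: 24.32
tool_pos: [560.8, -80.7, 184.7]
eef_rot: [0.688, 0.725, -0.0, -0.001]
wrist_force: [0.2, -0.6, 0.5]
opening: 87.7
gripper_force: 0.0
t: 24.82
tool_pos: [587.5, 27.7, 178.0]
eef_rot: [0.689, 0.724, -0.001, -0.0]
wrist_force: [-0.3, -0.9, 0.3]
opening: 87.9
gripper_force: 0.0
1103 [113. 226.] 95.6 [468.6  22. ] [ 7.2 63.8] 2.9
784 [284. 227.] 95.9 [588.2  27.8] [ 5.8 63.9] 2.7
[587.57680853  27.32488097 178.40361877] 2.803214080186436
```

View pics/w7.png

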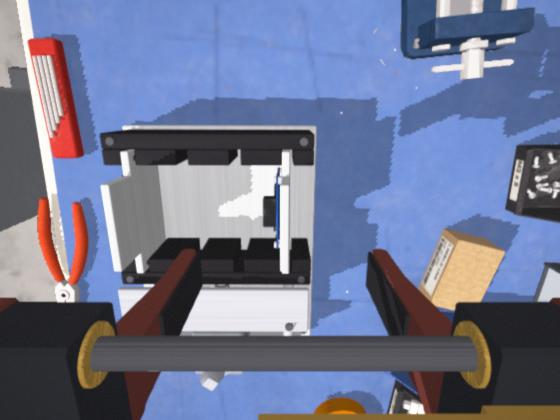

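There are only two modules, at image columns 284 and 118; the other slots are empty. I'll descend onto module A, grip it and lift it out.

```bash
python3 -m creep '0.004 0.003 -0.25 0 0 0;0.004 0.003 -0.45 0 0 0;0.004 0.003 -0.56 0 0 0;0.004 0.003 -0.56 0 0 0' 0.6; python3 -m creep '0 0 0 0 0 0;0 0 0 0 0 0;0 0 0 0 0 0;0 0 0 0 0 0;0 0 0 0 0 0;0 0 0 0 0 0;0 0 0 0 0 0;0 0 0 0 0 0' 0 45;  python3 -m creep '0 0 0.1 0 0 0;0 0 0.25 0 0 0;0 0 0.5 0 0 0;0 0 0.75 0 0 0;0 0 0.75 0 0 0'
```

```text
t: 25.38
tool_pos: [587.7, 28.6, 93.8]
eef_rot: [0.689, 0.725, -0.001, -0.001]
wrist_force: [0.7, -0.8, -0.2]
opening: 53.8
gripper_force: 0.0
t: 26.38
tool_pos: [588.6, 29.8, 95.0]
eef_rot: [0.689, 0.725, 0.0, 0.0]
wrist_force: [1.4, 1.1, 0.5]
opening: 6.1
gripper_force: 45.0
t: 27.0
tool_pos: [589.5, 29.7, 211.2]
eef_rot: [0.689, 0.725, 0.002, 0.002]
wrist_force: [0.1, 0.5, -2.4]
opening: 5.9
gripper_force: 45.0
```

```bash
python3 -m creep '-0.16 0.75 0 0 0 -0.05;-0.16 0.75 0 0 0 -0.1;-0.16 0.75 0 0 0 -0.1'; python3 -m creep '-0.16 0.7 0 0 0 0;-0.16 0.7 0 0 0 0;-0.16 0.7 0 0 0 0'; python3 -m creep '-0.17 0.71 0 0 0 0;-0.17 0.71 0 0 0 0;-0.17 0.71 0 0 0 0'
cat > tote.py <<'E'
from h import *
im,d,ci=snap('top');p=cloud(d,ci);Z=p[...,2];v,u=np.mgrid[:420,:560]
m=(Z>65)&(Z<85)&(u>65)&(u<205)&(v>170)&(v<285)&(im.max(2)<110);k,l,s,c=cv2.connectedComponentsWithStats(m.astype(np.uint8))
for i in range(1,k):
    if s[i,4]>25:
        q=p[l==i];r=cv2.minAreaRect(q[:,:2].astype(np.float32));print(s[i,4],np.round(r[0],1),np.round(r[1],1),round(r[2],1),q.min(0)[:2],q.max(0)[:2])
im,d,ci=snap('wrist','w8.png');print(robot.get_obs()['tool_pos'],robot.get_obs()['opening'])
E
python3 tote.py
```

```text
t: 27.38
tool_pos: [562.8, 145.3, 205.0]
eef_rot: [0.742, 0.671, -0.001, -0.001]
wrist_force: [-0.4, -0.1, -1.6]
opening: 5.5
gripper_force: 45.0
t: 27.75
tool_pos: [539.3, 248.9, 205.3]
eef_rot: [0.742, 0.67, -0.001, -0.001]
wrist_force: [0.7, -1.1, -1.8]
opening: 5.9
gripper_force: 45.0
t: 28.12
tool_pos: [514.3, 354.7, 205.5]
eef_rot: [0.742, 0.67, -0.001, -0.0]
wrist_force: [0.2, -0.7, -2.1]
opening: 5.9
gripper_force: 45.0
729 [467.2 328.2] [163.7 202.3] 84.3 [359.70423932 236.88482202] [575.47647837 399.52671144]
166 [400.7 465.6] [58.4 37.6] 33.2 [379.44612647 434.16420428] [432.26606885 477.40216171]
[515.34123635 352.33735925 206.14049265] 5.701327795015246
```

View pics/w8.png

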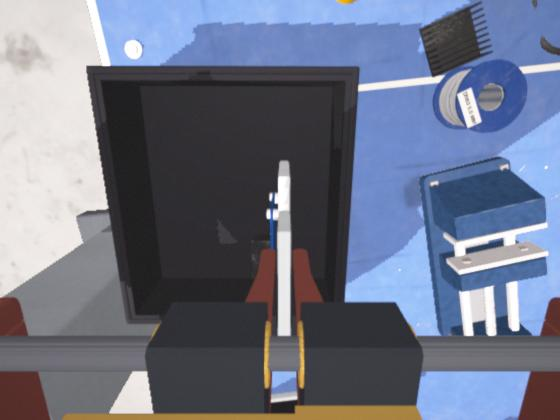

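The module hangs over the +x half of the tote (its tab at (285,250)), inside the walls. I'll lower it and release.

```bash
python3 -m creep '0 0 -0.3 0 0 0;0 0 -0.5 0 0 0;0 0 -0.65 0 0 0;0 0 -0.7 0 0 0;0 0 -0.7 0 0 0'; python3 -m creep '0 0 -0.04 0 0 0;0 0 -0.04 0 0 0;0 0 -0.04 0 0 0';python3 -m creep '0 0 0 0 0 0;0 0 0 0 0 0;0 0 0 0 0 0;0 0 0 0 0 0' 0.45; python3 -m creep '0 0 0.2 0 0 0;0 0 0.5 0 0 0;0 0 0.8 0 0 0;0 0 0.8 0 0 0'
python3 - <<'E'
from h import *
snap('wrist','w9.png')
E
```

```text
t: 28.85
tool_pos: [515.4, 352.5, 102.3]
eef_rot: [0.744, 0.668, -0.0, 0.0]
wrist_force: [-0.2, 0.2, -1.3]
opening: 5.4
gripper_force: 45.0
t: 29.22
tool_pos: [515.0, 353.9, 97.0]
eef_rot: [0.743, 0.669, 0.0, 0.0]
wrist_force: [0.5, 0.5, -2.8]
opening: 5.2
gripper_force: 45.0
t: 29.72
tool_pos: [514.9, 353.8, 96.5]
eef_rot: [0.743, 0.669, 0.0, -0.0]
wrist_force: [-0.8, 0.4, -1.2]
opening: 39.2
gripper_force: 0.1
t: 30.22
tool_pos: [516.2, 354.6, 222.1]
eef_rot: [0.743, 0.669, 0.004, 0.001]
wrist_force: [-0.2, 0.1, -0.0]
opening: 39.5
gripper_force: 0.0
```

View pics/w9.png

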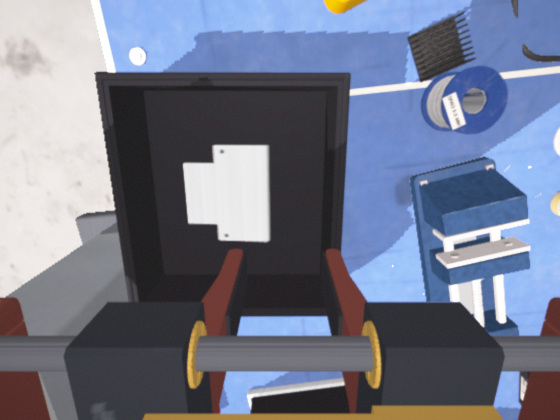

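Module A lies flat in the tote at (228,193). Next is module B at (468.6, 22.0).

```bash
python3 -m creep '-0.1 -0.75 0 0 0 0.05;-0.1 -0.75 0 0 0 0.1;-0.1 -0.75 0 0 0 0.1'; python3 -m creep '-0.1 -0.75 0 0 0 0;-0.1 -0.75 0 0 0 0;-0.1 -0.75 0 0 0 0'; python3 -m creep '-0.115 -0.71 -0.25 0 0 0;-0.115 -0.71 -0.25 0 0 0;-0.115 -0.71 -0.25 0 0 0;-0.115 -0.71 -0.25 0 0 0' 0.6; python3 mod.py
```

```text
t: 30.65
tool_pos: [499.3, 238.4, 214.7]
eef_rot: [0.69, 0.724, -0.001, -0.0]
wrist_force: [0.1, 1.1, -0.1]
opening: 39.8
gripper_force: 0.0
t: 31.02
tool_pos: [484.7, 126.9, 215.4]
eef_rot: [0.69, 0.724, -0.001, -0.0]
wrist_force: [0.1, 0.1, 0.3]
opening: 39.6
gripper_force: 0.0
t: 31.52
tool_pos: [468.0, 23.5, 178.6]
eef_rot: [0.688, 0.725, 0.0, -0.001]
wrist_force: [-0.5, 0.7, -0.1]
opening: 52.5
gripper_force: 0.0
781 [283. 230.] 95.9 [467.9  22.1] [ 5.8 63.6] 3.1
[468.11746685  23.74492169 179.00358339] 3.038527784868819
```

```bash
python3 -m creep '0 -0.01 -0.25 0 0 0;0 -0.01 -0.45 0 0 0;0 -0.01 -0.56 0 0 0;0 -0.01 -0.56 0 0 0' 0.6; python3 -m creep '0 0 0 0 0 0;0 0 0 0 0 0;0 0 0 0 0 0;0 0 0 0 0 0;0 0 0 0 0 0;0 0 0 0 0 0;0 0 0 0 0 0;0 0 0 0 0 0' 0 45;  python3 -m creep '0 0 0.1 0 0 0;0 0 0.25 0 0 0;0 0 0.5 0 0 0;0 0 0.8 0 0 0;0 0 0.8 0 0 0'
```

```text
t: 32.08
tool_pos: [467.3, 21.7, 94.2]
eef_rot: [0.688, 0.726, -0.001, -0.001]
wrist_force: [0.0, 0.8, 0.8]
opening: 52.8
gripper_force: 0.0
t: 33.08
tool_pos: [468.5, 20.7, 95.1]
eef_rot: [0.689, 0.725, 0.001, 0.001]
wrist_force: [5.1, 0.6, -3.0]
opening: 5.8
gripper_force: 44.9
t: 33.7
tool_pos: [468.7, 20.7, 218.9]
eef_rot: [0.689, 0.725, 0.002, 0.002]
wrist_force: [-0.3, 0.3, -1.6]
opening: 5.6
gripper_force: 45.0
```

```bash
python3 -m creep '0.12 0.75 0 0 0 -0.05;0.12 0.75 0 0 0 -0.1;0.12 0.75 0 0 0 -0.1'; python3 -m creep '0.12 0.75 0 0 0 0;0.12 0.75 0 0 0 0;0.12 0.75 0 0 0 0'; python3 -m creep '0.13 0.71 0 0 0 0;0.13 0.71 0 0 0 0;0.13 0.71 0 0 0 0;0.13 0.71 0 0 0 0'; python3 tote.py
```

```text
t: 34.08
tool_pos: [484.7, 135.9, 212.6]
eef_rot: [0.742, 0.67, -0.002, -0.001]
wrist_force: [-0.4, 0.1, -1.0]
opening: 5.5
gripper_force: 45.0
t: 34.45
tool_pos: [502.9, 247.4, 212.6]
eef_rot: [0.742, 0.67, -0.002, -0.001]
wrist_force: [-0.9, -0.9, -1.9]
opening: 6.0
gripper_force: 45.0
t: 34.95
tool_pos: [523.2, 350.5, 214.2]
eef_rot: [0.744, 0.669, -0.001, 0.0]
wrist_force: [-0.7, -0.6, -1.1]
opening: 5.8
gripper_force: 45.0
719 [467.1 326.3] [159.2 202.2] 83.9 [359.67475527 236.79080076] [575.80628638 395.85284219]
159 [413.4 466.3] [62.9 21.9] 0.2 [381.91123615 455.27552026] [444.83398028 477.27051535]
[523.38585831 350.36708264 215.11362909] 5.572347837269519
```

View pics/w8.png

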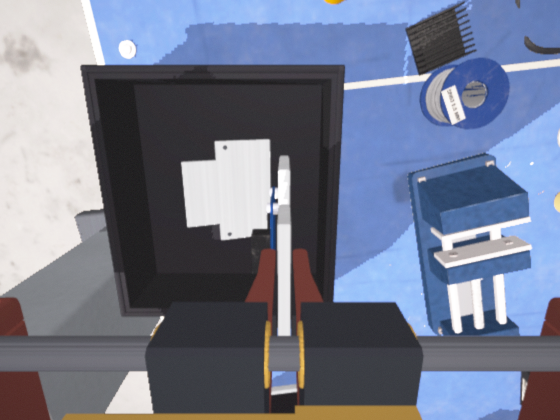

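Module B hangs to the right of module A, inside the tote. I'll lower it and release.

```bash
python3 -m creep '0 0 -0.3 0 0 0;0 0 -0.5 0 0 0;0 0 -0.65 0 0 0;0 0 -0.72 0 0 0;0 0 -0.72 0 0 0'; python3 -m creep '0 0 -0.03 0 0 0;0 0 -0.03 0 0 0;0 0 -0.03 0 0 0';python3 -m creep '0 0 0 0 0 0;0 0 0 0 0 0;0 0 0 0 0 0;0 0 0 0 0 0' 0.4; python3 -m creep '0 0 0.2 0 0 0;0 0 0.5 0 0 0;0 0 1 0 0 0;0 0 1 0 0 0'; python3 -m creep '0.3 -1 0 0 0 0;0.3 -1 0 0 0 0;0.3 -1 0 0 0 0;0.3 -1 0 0 0 0'; python3 -m creep '0 -0.7 0 0 0 0;0 -0.7 0 0 0 0;0 -0.7 0 0 0 0;0 -0.7 0 0 0 0'
python3 - <<'E'
from h import *
im,d,ci=snap('top','t3.png');p=cloud(d,ci);Z=p[...,2]
m=(Z>33)&(Z<52)&(abs(p[...,0]-490)<70)&(abs(p[...,1]+310)<90);q=p[m];print(len(q),q.mean(0))
E
```

```text
t: 35.67
tool_pos: [523.1, 351.4, 106.9]
eef_rot: [0.744, 0.669, -0.0, -0.0]
wrist_force: [-0.3, -0.3, -1.1]
opening: 5.8
gripper_force: 45.0
t: 36.05
tool_pos: [523.4, 352.4, 103.1]
eef_rot: [0.743, 0.669, 0.0, 0.0]
wrist_force: [0.3, -0.0, -1.7]
opening: 5.9
gripper_force: 45.0
t: 36.55
tool_pos: [523.2, 352.3, 102.5]
eef_rot: [0.743, 0.669, 0.0, -0.0]
wrist_force: [-0.3, 0.6, 1.0]
opening: 35.2
gripper_force: 0.0
t: 37.05
tool_pos: [524.2, 352.9, 259.0]
eef_rot: [0.743, 0.669, 0.005, 0.001]
wrist_force: [0.6, 0.7, 0.4]
opening: 35.1
gripper_force: 0.0
t: 37.55
tool_pos: [568.6, 200.1, 251.5]
eef_rot: [0.745, 0.668, -0.001, -0.0]
wrist_force: [-0.2, 0.2, -0.5]
opening: 35.1
gripper_force: 0.0
t: 38.05
tool_pos: [568.0, 98.7, 252.0]
eef_rot: [0.743, 0.669, 0.0, -0.001]
wrist_force: [-0.5, -0.3, -1.6]
opening: 35.0
gripper_force: 0.0
244 [ 494.1595025  -315.48110971   44.54658161]
```

View pics/t3.png

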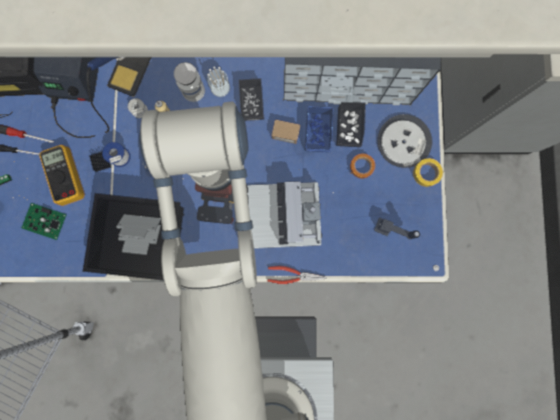

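Both modules lie in the tote at about (140,237). The crank stands on the mat with its hub at (386,227), the bar is back, and the bystanders haven't moved. I'll hand the job in.

```bash
python3 -c "
from bench import robot
print(robot.job_done())"
```

```text
the job is handed in; nothing more can be done
None
```

The job is handed in: the bar is wound back about 22 mm, the crank stands on the mat clear of the rack, and both modules (only two were fitted) lie in the tote; the judge's result was not shown.

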